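# Pin the painting spindle

## Task

Take the linch pin out of its wooden block and push it down through the cross hole near the free end of the painting spindle, feeling for the hole and never leaning on it hard (stay under about 3 kg), until the pin's head sits right down on the spindle, and let go of it. Then flip the pin's sprung ring over the end of the spindle so that it snaps shut around the pin's point. Leave the white tub, the small horse and the screwdriver where they are.

Things in the scene. Friction and masses are not known exactly. Their poses are not given: they have to be found in the camera images.
- pin: Steel linch pin, about 140 g, standing upright in the wooden block at the start, free to turn there, ring open. Origin: centre of the underside of its head; z up along the pin. Shank: round, 11 mm diameter, from z = 0 down to -37 mm, its end flat, edge barely broken.
- pin_head (a point): Centre of the top of the pin's head, 30 mm above the head's underside. The head is an upright block, 20 mm along the pin's x, 16 mm along y, 30 mm tall; grip it across the 16 mm (along y), its upper 17 mm standing clear above the ring.
- pin_tip (a point): Centre of the lower end of the pin's shank, 37 mm below the head's underside.
- ring (a joint): Ring angle, rad. 0 = open: level, out to the pin's -x side; 1.55 = shut: hanging along the pin, far side just under its point. Over-centre spring: held at either end; from open, 2 to 4 N down at the far side moves it; beyond about 0.75 rad it snaps shut by itself. With the pin home and its -x side to the spindle's free end, the ring swings round that end with some 2 mm room.
- ring_far (a point): Middle of the ring's far side (centre of the wire); moves with the ring, 51 mm from its hinge. The ring is 5 mm steel wire, 54 mm diameter on the wire's centre line, hinged on the head about the pin's y axis, 9 mm above the head's underside.
- stand: Painting stand fixed to the bench. Origin on the bench under the middle of the hole's range; z up. Level spindle along its x axis, 130 mm up, free end to -x. Its end is a 24 mm square steel bar, z = 118 to 142 mm, from 12 mm on the -x side of the cross hole to 26 mm on the +x side. A 32 mm round spacer begins at x = 46 mm.
- hole_mid (a point): Fixed point on the bar's top face, 142 mm over the bench, amid the hole's range; axes as the stand's. The hole (vertical, right through, 13 mm, edge barely broken) lies within 12 mm of it along x, exact in y: the spindle floats lengthwise, not shown by any pose. It stays put against some 15 N and drags up to 14 mm from the middle. The pin goes in with its -x side to the stand's -x.
- channel (a point): Bottom of the channel at the +x end of the square bar when the spindle is at mid position. Two ribs, 4 mm high, run along the bar's top and leave this channel, 19 mm wide (y = -9.5 to 9.5 mm), in which the pin's head sits with its x axis along the stand's x.
- horse_on_stand (a point): Middle of the plain wooden horse fixed on the stand across the spindle: it fills x = 100 to 154 mm, y = -125 to 60 mm of the stand, up to 245 mm over the bench. Keep clear of it.
- pin_block: Fixed wooden block, 70 by 50 mm, 50 mm tall, in which the pin is parked. Origin at the centre of its underside.
- block_hole (a point): Centre of the mouth of the block's 15 mm through hole, on the block's top, 50 mm above the bench.
- tub: Bystander: white plastic tub, 84 mm diameter, 95 mm tall, origin at the centre of its underside.
- small_horse: Bystander: small red wooden horse, 30 mm thick, about 110 mm long, 110 mm tall; origin between its feet.
- screwdriver: Bystander: screwdriver lying on the bench, origin at the underside of its middle.

How it is judged (in metres and radians):
On the way:
1. the pin stands fully home in the spindle's cross hole, let go, its ring still open (z of pin in the frame of hole_mid between -0.003 and 0.003 m and x of pin in the frame of hole_mid between -0.0165 and 0.0165 m and y of pin in the frame of hole_mid between -0.003 and 0.003 m and angle between pin's own z axis and vertical below 0.12 rad and value of joint ring below 0.5 rad and contact force between pin and the fingers below 0.05 N and linear speed of pin below 0.02 m/s), for 0.2 s.
At the end, for the whole second after the job is handed in: The pin stands upright (within 0.12 rad) in the spindle's cross hole, its head's underside within 3 mm of the bar's top face, its ring shut (above 1.43 rad), at rest and let go (z of pin in the frame of hole_mid between -0.003 and 0.003 m and x of pin in the frame of hole_mid between -0.0165 and 0.0165 m and y of pin in the frame of hole_mid between -0.003 and 0.003 m and angle between pin's own z axis and vertical below 0.12 rad and value of joint ring above 1.43 rad and linear speed of pin below 0.02 m/s); the robot touches nothing.
It fails at once if the stand or its spindle is pressed, by pin or robot, with more than 40 N (all its contacts added up) (contact force between stand and anything else above 40 N).
It fails at once if the tub is moved by more than 25 mm (distance of tub from where it was at the start of the episode above 0.025 m).
It fails at once if the small horse is moved by more than 25 mm (distance of small_horse from where it was at the start of the episode above 0.025 m).
It fails at once if the screwdriver is moved by more than 25 mm (distance of screwdriver from where it was at the start of the episode above 0.025 m).
It also fails if it takes over 72 s, if anything falls off the work surface, if the arm or the gripper's body presses on something with over 40 N, if the wrist force passes 120 N, or if a joint passes its speed limit or range.

## Robot

A 6-joint arm with a two-finger parallel gripper is mounted at the origin on the work surface. World frame = base frame: x ahead of the robot, y to its left, z up, the work surface at z = 0. Lengths are in m, angles in degrees, forces in N, time in s.
With the tool pointing down it reaches from about 0.375 to 0.925 m from the base axis. Payload 5.7 kg.
Tool frame: the origin (TCP) lies on the centre line of the jaws, within the pads' length; the fingertips stand 22 mm ahead of it and the grasp point (between the pads) lies 3 mm ahead of it; z points along the fingers, y is the line along which they close (so a half turn about z gives the same grasp; the last joint's range is limited). The gripper opens to 88 mm and grips with 3 to 60 N. Pads are 20 mm wide; open, the fingers measure 115 mm over their backs; the gripper's body (75 mm by 178 mm) begins 61 mm behind the grasp point.
Start: joints at [-70.308, 20.558, 86.54, -0, 72.909, -6.595], TCP at [0.266, -0.538, 0.245] pointing down, gripper open.
Joint ranges: [-170.27, 170.27], [-57.76, 135], [12.27, 136.19], [-55.21, 235.2], [11.17, 155.16], [-170.74, 170.74]. Speed limits (degrees/s): [136.94, 136.94, 180, 180, 180, 180].

## Interface

Orientations are given as a 3x3 rotation matrix whose columns are the frame's x, y, z axes.
In Python, from station import * gives the robot as it stands.
- The arm moves only by the tool send_rows, never from a script. Its argument "series" is a list of rows, each an object of numbers: "x", "y", "z": the shift along the tool's x, y, z in m; "wx", "wy", "wz": the turn, a rotation vector about the tool's x, y, z in degrees; "gripper": the closure, from 0 (fully open) to 1 (shut). In form: [{"x": .., "y": .., "z": .., "wx": .., "wy": .., "wz": .., "gripper": ..}, ...]. A call has exactly 5 rows; each row shifts and turns the commanded pose from where the row before left it, along the tool's axes as they then stand; what a row does not reach is not made up. A row lasts 1/10 s, in which the tool goes at most 50 mm and 8.59 degrees, less where a joint would pass 70% of its speed; a pose out of reach is approached as far as the arm can. A call with a gripper value outside its range is refused whole. The fingers move at their own pace and stop on an object; "grip_force" is the grip in N (left out, the last holds). Time passes only in rows, so rows that do not move let the fingers close, or fill a call up. It gives the time, the measured TCP pose, the force, the opening and the grip force at its end, in the units of the state.
- get_state(): the state, without advancing time (a new reading comes with each control period).
- camera(name): name is "scene" or "top" or "wrist"; returns the picture (480x640x3 uint8, blue, green, red); there is no depth.
- camera_model(name): a dict with "camera_matrix" (3x3 intrinsics, pixels), "R" (3x3) and "t" (3): a world point X has camera coordinates R X + t; the wrist camera has in their place "tool_from_camera" (4x4, takes a point from camera to tool coordinates, whose origin is the TCP and whose axes are the flange's). Camera axes: x right, y down, z forward; pixel columns grow to the right and rows downward; lengths in m; the calibration is good to about 2 mm. A picture is of the moment at which its call begins: read the wrist's pose just before it. camera_model takes no time and is no camera call.
- sign_off(): hands the job in; it is judged then, once.
The state is a dict: "time_s": time; "joint_positions": joint angles; "joint_velocities": joint speeds; "tau": joint torques, N m; "ee_pos": TCP position; "ee_rot": TCP orientation; "force": force on the tool from outside, world axes, zero at the start; "torque": the same for the moment, N m; "width": opening from 0.0 (shut) to 1.0 (fully open); "finger_force": force on a finger pad.
Only numpy, scipy, OpenCV 4.12 (cv2) and the standard library are available. Lean on these libraries where they do the work, as an engineer would, in place of code of your own. Each camera call takes 0.05 s, during which the arm holds its last target. There are 200 camera calls.

## Working session

There is one attempt and no reset: what is moved stays moved. The work goes in short steps, Python scripts to look and compute and a tool call to move; the robot and the scene stay as the last step left them, time stands still between calls to the robot, and variables do not carry over. Pictures are saved under pics/ and viewed, at most 10 in all, crops included, and the job is handed in when it is done.

Besides the shell and the picture viewer there is one more tool, called after ">>>" in YAML: its name, and indented under it one key for each argument. send_rows: Moves the arm, as the interface text tells. Its arguments: {"type":"object","properties":{"series":{"type":"array","items":{"type":"object","properties":{"x":{"type":"number"},"y":{"type":"number"},"z":{"type":"number"},"wx":{"type":"number"},"wy":{"type":"number"},"wz":{"type":"number"},"gripper":{"type":"number"}}}},"grip_force":{"type":"number"}},"required":["series"]}

```bash
mkdir -p pics
python3 - <<'E'
from station import *
import cv2,numpy as np
a=camera("scene");b=camera("top")
cv2.imwrite("pics/s.png",a);cv2.imwrite("pics/t.png",b)
s=get_state();print(s['time_s'],s['ee_pos'],np.round(s['ee_rot'],3).tolist(),s['force'])
for n in("scene","top","wrist"):print(n,camera_model(n))
E
```

```text
0.1 [ 0.26552887 -0.53739641  0.2438932 ] [[0.897, 0.443, -0.001], [0.443, -0.897, 0.002], [0.0, -0.002, -1.0]] [-0.88120402  0.52557369  0.08743186]
scene {'camera_matrix': array([[475.40619907,   0.        , 326.51761205],
       [  0.        , 475.40619907, 239.24472184],
       [  0.        ,   0.        ,   1.        ]]), 'R': array([[-0.87091168,  0.49140783,  0.00558469],
       [ 0.35483812,  0.63665304, -0.68466256],
       [-0.34000405, -0.59429896, -0.7288388 ]]), 't': array([ 0.50869745, -0.05506605,  1.14157513])}
top {'camera_matrix': array([[499.60603229,   0.        , 306.769707  ],
       [  0.        , 499.60603229, 241.26781713],
       [  0.        ,   0.        ,   1.        ]]), 'R': array([[-6.93076243e-05, -9.99986111e-01,  5.27001445e-03],
       [-9.84056594e-01, -8.69099926e-04, -1.77853493e-01],
       [ 1.77855603e-01, -5.19831907e-03, -9.84042866e-01]]), 't': array([-0.05538289,  0.57399033,  0.8788767 ])}
wrist {'camera_matrix': array([[394.35732201,   0.        , 318.86267937],
       [  0.        , 394.35732201, 238.55408314],
       [  0.        ,   0.        ,   1.        ]]), 'tool_from_camera': array([[-1.48685808e-04, -9.52589855e-01, -3.04257369e-01,
         8.44862306e-02],
       [ 9.99999969e-01, -2.02567188e-04,  1.45526943e-04,
         1.49260162e-03],
       [-2.00260049e-04, -3.04257337e-01,  9.52589855e-01,
        -1.39661976e-01],
       [ 0.00000000e+00,  0.00000000e+00,  0.00000000e+00,
         1.00000000e+00]])}
```

View pics/s.png

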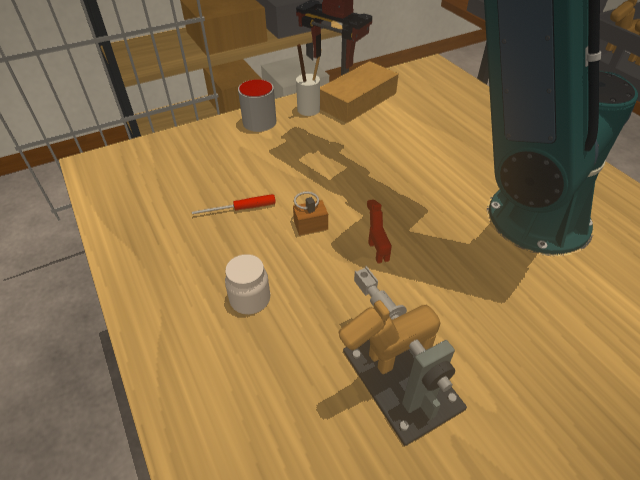

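View pics/t.png

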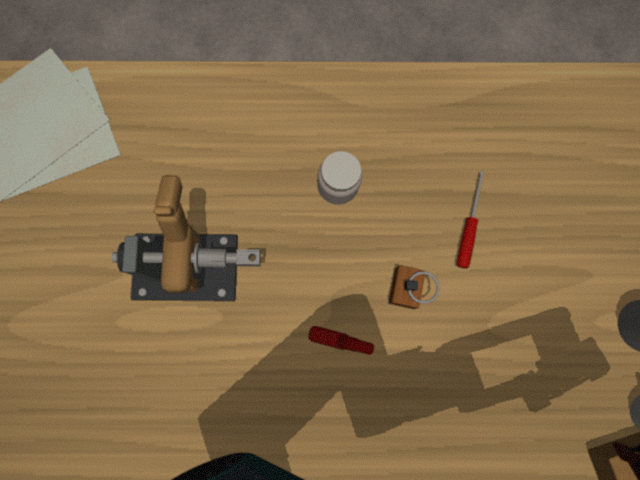

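The scene view shows the block with the pin at about (310,212), and the tub, horse, screwdriver and stand. The top view shows the spindle's hole near (252,257), its free end to the image right, and the pin head near (411,286) with its ring to the right. I'll enlarge both.

Run:
```python
import cv2,numpy as np
b=cv2.imread("pics/t.png");a=cv2.imread("pics/s.png")
f=lambda im,x,y,w,h,k:cv2.resize(im[y:y+h,x:x+w],None,fx=k,fy=k,interpolation=cv2.INTER_CUBIC)
c=np.vstack([np.hstack([f(b,185,225,90,65,4.44)[:288,:400],f(b,375,254,90,65,4.44)[:288,:400]]),
 np.hstack([f(a,340,255,90,65,4.44)[:288,:400],f(a,280,180,90,65,4.44)[:288,:400]])])
cv2.imwrite("pics/c.png",c)
```

```text
(no output)
```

View pics/c.png

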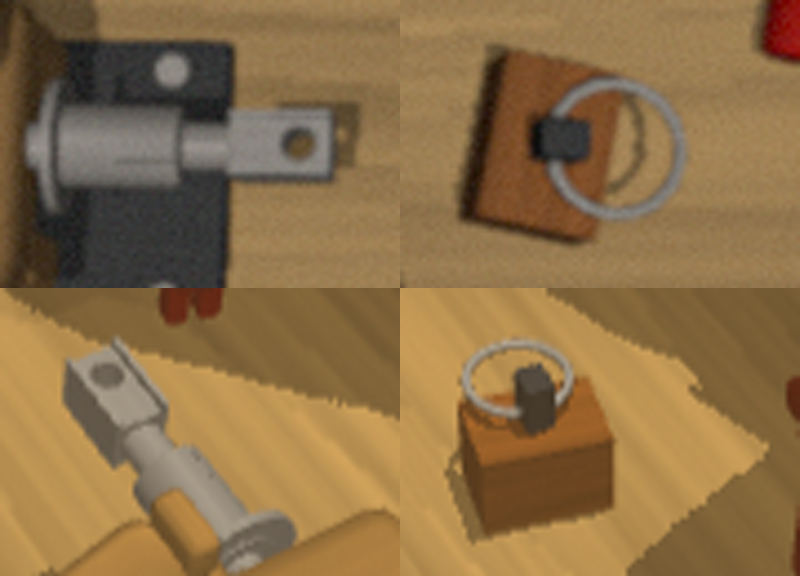

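```bash
cat > h.py <<'E'
from station import *
import cv2,numpy as np
def ray(n,u,v,z,s=None):
    m=camera_model(n);d=np.linalg.inv(m['camera_matrix'])@[u,v,1]
    if n=='wrist':
        s=s or get_state();T=m['tool_from_camera'];R=np.array(s['ee_rot'])@T[:3,:3]
        o=np.array(s['ee_rot'])@T[:3,3]+s['ee_pos'];d=R@d
    else: o=-m['R'].T@m['t'];d=m['R'].T@d
    return o+d*(z-o[2])/d[2]
def proj(n,X):
    m=camera_model(n);p=m['camera_matrix']@(m['R']@X+m['t']);return p[:2]/p[2]
E
python3 - <<'E'
from h import *
k=4.44
T=lambda x,y,z:np.round(ray('top',185+x/k,225+y/k,z),4)
P=lambda x,y,z:np.round(ray('top',375+(x-400)/k,254+y/k,z),4)
S=lambda x,y,z:np.round(ray('scene',340+x/k,255+(y-288)/k,z),4)
Q=lambda x,y,z:np.round(ray('scene',280+(x-400)/k,180+(y-288)/k,z),4)
print('hole',T(299,144,.142),S(107,375,.142));print('ends',T(228,145,.142),T(333,145,.142), 'collar',T(182,146,.13),T(62,147,.13))
print('base', [np.round(ray('top',u,v,.01),4) for u,v in((132,235),(236,234),(237,300),(132,300))])
print('head',P(566,139,.08),Q(535,374,.08));print('ring',P(617,148,.059),Q(517,377,.059))
print('blk',[P(*q,.05) for q in((508,50),(627,78),(590,240),(478,212))])
print('tub',np.round(ray('top',340,167,.095),3),'horse',np.round(ray('top',312,332,.08),3),np.round(ray('top',372,348,.1),3),'sd',np.round(ray('top',480,172,.01),3),np.round(ray('top',462,266,.02),3))
E
```

```text
hole [0.5302 0.0361 0.142 ] [0.532  0.0401 0.142 ]
ends [0.5298 0.0627 0.142 ] [0.5298 0.0233 0.142 ] collar [0.5312 0.0819 0.13  ] [0.5307 0.1275 0.13  ]
base [array([0.5936, 0.2851, 0.01  ]), array([0.5958, 0.0827, 0.01  ]), array([0.4677, 0.0776, 0.01  ]), array([0.4677, 0.2772, 0.01  ])]
head [ 0.4895 -0.2428  0.08  ] [ 0.4903 -0.2403  0.08  ]
ring [ 0.4877 -0.2682  0.059 ] [ 0.4888 -0.2635  0.059 ]
blk [array([ 0.5293, -0.2265,  0.05  ]), array([ 0.5176, -0.2757,  0.05  ]), array([ 0.4507, -0.2576,  0.05  ]), array([ 0.4621, -0.2119,  0.05  ])]
tub [ 0.704 -0.116  0.095] horse [ 0.408 -0.064  0.08 ] [ 0.381 -0.166  0.1  ] sd [ 0.723 -0.402  0.01 ] [ 0.532 -0.352  0.02 ]
```

The crops put the head top at about (0.490, -0.2415). The ring lies almost exactly toward -Y, and the hole is near (0.531, 0.038). The stand's x axis runs along +Y, so a tool yaw of 90° suits both grasp and insertion. Moving above the pin now.

>>> send_rows:
  series:
    - {"x":0.033,"y":-0.0166,"z":0.005}
    - {"x":0.033,"y":-0.0166,"z":0.005}
    - {"x":0.033,"y":-0.0166,"z":0.005}
    - {"x":0.033,"y":-0.0166,"z":0.005}
    - {"x":0.033,"y":-0.0166,"z":0.005}

```text
invalid input at $.series[0]: expected keys x, y, z, wx, wy, wz, gripper
```

>>> send_rows:
  series:
    - {"x":0.033,"y":-0.0166,"z":0.005}
    - {"x":0.033,"y":-0.0166,"z":0.005}
    - {"x":0.033,"y":-0.0166,"z":0.005}
    - {"x":0.033,"y":-0.0166,"z":0.005}
    - {"x":0.033,"y":-0.0166,"z":0.005}

```text
invalid input at $.series[0]: expected keys x, y, z, wx, wy, wz, gripper
```

>>> send_rows:
  series:
    - {"wz":-6.4}
    - {"wz":-6.4}
    - {"wz":-6.4}
    - {"wz":-6.4}
    - {"wz":-6.4}

```text
invalid input at $.series[0]: expected keys x, y, z, wx, wy, wz, gripper
```

>>> send_rows:
  series:
    - {"wz":-6.4}
    - {"wz":-6.4}
    - {"wz":-6.4}
    - {"wz":-6.4}
    - {"wz":-6.4}

```text
invalid input at $.series[0]: expected keys x, y, z, wx, wy, wz, gripper
```

>>> send_rows:
  series:
    - {}
    - {}
    - {}
    - {}
    - {}

```text
invalid input at $.series[0]: expected keys x, y, z, wx, wy, wz, gripper
```

Run:
```python
from h import *
s=get_state();print(s['time_s'],s['ee_pos'],np.round(s['ee_rot'],4).tolist(),s['force'],s['joint_positions'])
cv2.imwrite("pics/w1.png",camera("wrist"))
```

```text
0.1 [ 0.26552887 -0.53739641  0.2438932 ] [[0.8966, 0.4429, -0.0005], [0.4429, -0.8966, 0.0016], [0.0002, -0.0017, -1.0]] [-0.88120402  0.52557369  0.08743186] [-7.03071552e+01  2.05944880e+01  8.65917876e+01  1.36585077e-03
  7.29092673e+01 -6.59469842e+00]
```

View pics/w1.png

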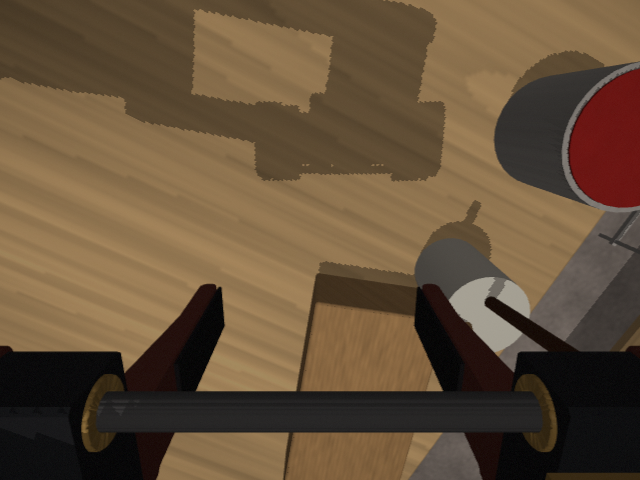

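All seven keys are needed in each row, so nothing moved. The wrist view shows the fingers at the bottom and bench clutter below. Sending again with full rows.

>>> send_rows:
  series:
    - {"x":0.033,"y":-0.0166,"z":0.005,"wx":0,"wy":0,"wz":0,"gripper":0}
    - {"x":0.033,"y":-0.0166,"z":0.005,"wx":0,"wy":0,"wz":0,"gripper":0}
    - {"x":0.033,"y":-0.0166,"z":0.005,"wx":0,"wy":0,"wz":0,"gripper":0}
    - {"x":0.033,"y":-0.0166,"z":0.005,"wx":0,"wy":0,"wz":0,"gripper":0}
    - {"x":0.033,"y":-0.0166,"z":0.005,"wx":0,"wy":0,"wz":0,"gripper":0}

```text
time_s: 0.65
ee_pos: [0.3774, -0.3891, 0.2193]
ee_rot: [[0.897, 0.443, -0.0], [0.443, -0.897, 0.0], [-0.0, -0.0, -1.0]]
force: [0.6, -0.4, 0.7]
width: 0.999
finger_force: 0.0
```

>>> send_rows:
  series:
    - {"x":0.033,"y":-0.0166,"z":0.005,"wx":0,"wy":0,"wz":0,"gripper":0}
    - {"x":0.033,"y":-0.0166,"z":0.005,"wx":0,"wy":0,"wz":0,"gripper":0}
    - {"x":0.033,"y":-0.0166,"z":0.005,"wx":0,"wy":0,"wz":0,"gripper":0}
    - {"x":0.033,"y":-0.0166,"z":0.005,"wx":0,"wy":0,"wz":0,"gripper":0}
    - {"x":0.033,"y":-0.0166,"z":0.005,"wx":0,"wy":0,"wz":0,"gripper":0}

```text
time_s: 1.15
ee_pos: [0.4887, -0.2415, 0.1943]
ee_rot: [[0.897, 0.443, -0.0], [0.443, -0.897, 0.0], [-0.0, -0.0, -1.0]]
force: [-0.2, 0.3, -0.1]
width: 1.002
finger_force: 0.0
```

>>> send_rows:
  series:
    - {"x":0,"y":0,"z":0,"wx":0,"wy":0,"wz":-6.4,"gripper":0}
    - {"x":0,"y":0,"z":0,"wx":0,"wy":0,"wz":-6.4,"gripper":0}
    - {"x":0,"y":0,"z":0,"wx":0,"wy":0,"wz":-6.4,"gripper":0}
    - {"x":0,"y":0,"z":0,"wx":0,"wy":0,"wz":-6.4,"gripper":0}
    - {"x":0,"y":0,"z":0,"wx":0,"wy":0,"wz":-6.4,"gripper":0}

```text
time_s: 1.65
ee_pos: [0.4879, -0.2427, 0.1944]
ee_rot: [[0.522, 0.853, -0.001], [0.853, -0.522, 0.0], [0.0, -0.001, -1.0]]
force: [-0.8, -0.1, -0.3]
width: 0.999
finger_force: 0.0
```

>>> send_rows:
  series:
    - {"x":0,"y":0,"z":0,"wx":0,"wy":0,"wz":-6.4,"gripper":0}
    - {"x":0,"y":0,"z":0,"wx":0,"wy":0,"wz":-6.4,"gripper":0}
    - {"x":0,"y":0,"z":0,"wx":0,"wy":0,"wz":-6.4,"gripper":0}
    - {"x":0,"y":0,"z":0,"wx":0,"wy":0,"wz":-6.4,"gripper":0}
    - {"x":0,"y":0,"z":0,"wx":0,"wy":0,"wz":-6.0,"gripper":0}

```text
time_s: 2.15
ee_pos: [0.4879, -0.2428, 0.1944]
ee_rot: [[-0.003, 1.0, -0.001], [1.0, 0.003, 0.0], [0.0, -0.001, -1.0]]
force: [-0.6, -0.2, 0.4]
width: 1.002
finger_force: 0.0
```

Run:
```python
from h import *
camera("top")
s=get_state();print(s['time_s'],s['ee_pos'],np.round(s['ee_rot'],4).tolist(),s['force'],np.round(s['joint_positions'],1))
cv2.imwrite("pics/w2.png",camera("wrist"))
```

```text
2.2 [ 0.48784005 -0.24281068  0.19438354] [[-0.0075, 1.0, -0.0006], [1.0, 0.0075, 0.0004], [0.0004, -0.0006, -1.0]] [ 0.85207627 -0.11541231 -0.30857277] [-33.7  19.1  96.8   0.   64.1 -34.2]
```

View pics/w2.png

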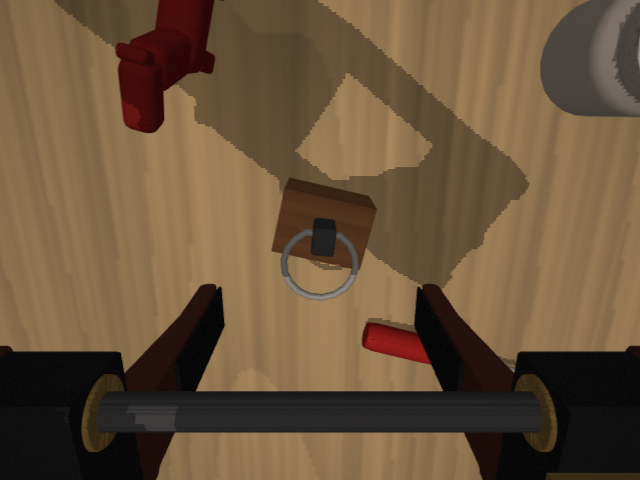

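The wrist view shows the head's top face centred near (324,241) and the ring's centre near (319,263). Nothing is in the way.

Run:
```python
from h import *
im=cv2.imread("pics/w2.png");cv2.imwrite("pics/w2c.png",cv2.resize(im[170:310,260:390],None,fx=4,fy=4,interpolation=cv2.INTER_CUBIC))
for u,v,z in((324,229,.08),(324,242,.08),(319,263.5,.059)):print(ray('wrist',u,v,z))
```

```text
[ 0.49221518 -0.23431349  0.08      ]
[ 0.49224039 -0.24350278  0.08      ]
[ 0.48884219 -0.26734257  0.059     ]
```

View pics/w2c.png

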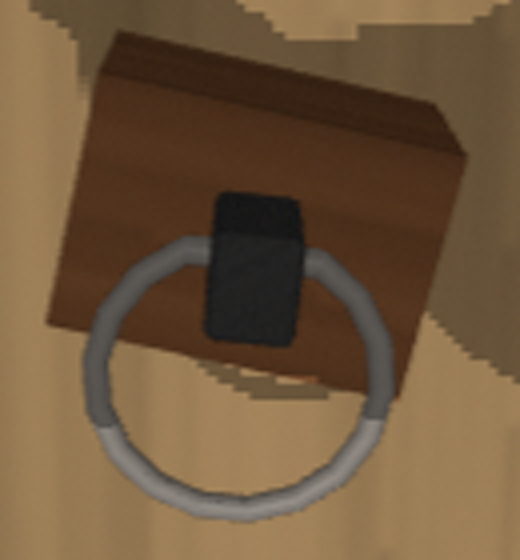

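>>> send_rows:
  series:
    - {"x":-0.001,"y":0.004,"z":0.022,"wx":0,"wy":0,"wz":5,"gripper":0}
    - {"x":0,"y":0,"z":0.022,"wx":0,"wy":0,"wz":0,"gripper":0}
    - {"x":0,"y":0,"z":0.022,"wx":0,"wy":0,"wz":0,"gripper":0.2}
    - {"x":0,"y":0,"z":0.022,"wx":0,"wy":0,"wz":0,"gripper":0.5}
    - {"x":0,"y":0,"z":0.02,"wx":0,"wy":0,"wz":0,"gripper":0.6}

```text
time_s: 2.75
ee_pos: [0.4918, -0.2438, 0.0856]
ee_rot: [[0.092, 0.996, -0.0], [0.996, -0.092, 0.0], [0.0, -0.0, -1.0]]
force: [-0.1, -0.7, 1.0]
width: 0.764
finger_force: 0.0
```

>>> send_rows:
  series:
    - {"x":0,"y":0,"z":0,"wx":0,"wy":0,"wz":0,"gripper":0.6}
    - {"x":0,"y":0,"z":0,"wx":0,"wy":0,"wz":0,"gripper":0.6}
    - {"x":0,"y":0,"z":0,"wx":0,"wy":0,"wz":0,"gripper":0.6}
    - {"x":0,"y":0,"z":0,"wx":0,"wy":0,"wz":0,"gripper":0.6}
    - {"x":0,"y":0,"z":0,"wx":0,"wy":0,"wz":0,"gripper":0.6}

```text
time_s: 3.25
ee_pos: [0.4926, -0.2443, 0.0876]
ee_rot: [[0.089, 0.996, 0.001], [0.996, -0.089, -0.001], [-0.001, 0.001, -1.0]]
force: [-0.9, 0.3, 0.7]
width: 0.402
finger_force: 0.0
```

Run:
```python
from h import *
s=get_state();print(s['time_s'],s['ee_pos'],np.round(s['ee_rot'],4).tolist(),s['force'])
im=camera("wrist");cv2.imwrite("pics/w3.png",im[200:480,180:460]);cv2.imwrite("pics/w3c.png",cv2.resize(im[230:480,180:460],None,fx=2,fy=2))
```

```text
3.25 [ 0.49259415 -0.24426511  0.08755309] [[0.0894, 0.996, 0.0014], [0.996, -0.0894, -0.0008], [-0.0007, 0.0014, -1.0]] [-0.87182922  0.26501744  0.67183723]
```

View pics/w3c.png

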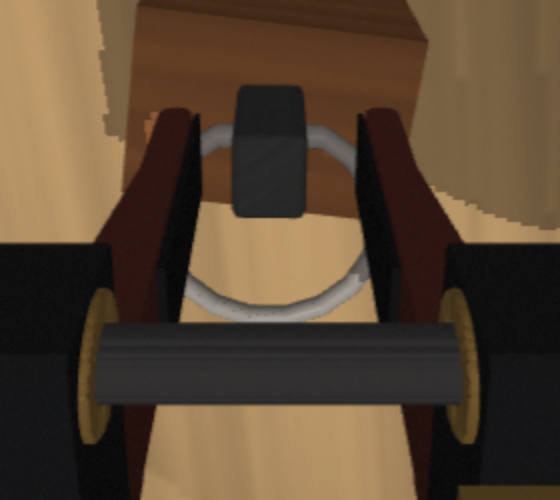

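The open fingers, at crop columns 197 and 360, straddle the head at about 270, well centred and above the ring. Closing and lifting.

>>> send_rows:
  series:
    - {"x":0,"y":0,"z":0,"wx":0,"wy":0,"wz":0,"gripper":1}
    - {"x":0,"y":0,"z":0,"wx":0,"wy":0,"wz":0,"gripper":1}
    - {"x":0,"y":0,"z":0,"wx":0,"wy":0,"wz":0,"gripper":1}
    - {"x":0,"y":0,"z":0,"wx":0,"wy":0,"wz":0,"gripper":1}
    - {"x":0,"y":0,"z":0,"wx":0,"wy":0,"wz":0,"gripper":1}
  grip_force: 40

```text
time_s: 3.8
ee_pos: [0.4919, -0.2438, 0.0867]
ee_rot: [[0.089, 0.996, -0.0], [0.996, -0.089, 0.0], [0.0, -0.0, -1.0]]
force: [-1.1, -0.1, 3.1]
width: 0.18
finger_force: 39.7
```

>>> send_rows:
  series:
    - {"x":0,"y":0,"z":0,"wx":0,"wy":0,"wz":0,"gripper":1}
    - {"x":0,"y":0,"z":0,"wx":0,"wy":0,"wz":0,"gripper":1}
    - {"x":0,"y":0,"z":0,"wx":0,"wy":0,"wz":0,"gripper":1}
    - {"x":0,"y":0,"z":-0.005,"wx":0,"wy":0,"wz":0,"gripper":1}
    - {"x":0,"y":0,"z":-0.01,"wx":0,"wy":0,"wz":0,"gripper":1}

```text
time_s: 4.3
ee_pos: [0.4916, -0.2436, 0.1013]
ee_rot: [[0.089, 0.996, -0.001], [0.996, -0.089, 0.001], [0.001, -0.001, -1.0]]
force: [-0.5, -0.4, -1.5]
width: 0.177
finger_force: 39.7
```

>>> send_rows:
  series:
    - {"x":0,"y":0,"z":-0.03,"wx":0,"wy":0,"wz":0,"gripper":1}
    - {"x":0,"y":0,"z":-0.03,"wx":0,"wy":0,"wz":0,"gripper":1}
    - {"x":0,"y":0,"z":-0.03,"wx":0,"wy":0,"wz":0,"gripper":1}
    - {"x":0,"y":0,"z":-0.03,"wx":0,"wy":0,"wz":0,"gripper":1}
    - {"x":0,"y":0,"z":0,"wx":0,"wy":0,"wz":-5,"gripper":1}

```text
time_s: 4.8
ee_pos: [0.4946, -0.2456, 0.2268]
ee_rot: [[0.001, 1.0, 0.007], [1.0, -0.001, -0.005], [-0.005, 0.007, -1.0]]
force: [0.6, -0.0, -2.4]
width: 0.177
finger_force: 39.7
```

Run:
```python
from h import *
for i in range(3):
  im=camera("wrist");s=get_state();print(s['time_s'],s['ee_pos'],np.round(s['ee_rot'],4).tolist(),s['force'],s['torque'],s['width'])
cv2.imwrite("pics/w4.png",cv2.resize(im[230:480,180:460],None,fx=2,fy=2))
```

```text
4.85 [ 0.49367894 -0.24495524  0.22490672] [[-0.0054, 1.0, 0.0051], [1.0, 0.0054, -0.0032], [-0.0033, 0.0051, -1.0]] [-0.35767574  0.23716816 -1.95528534] [ 0.0286966  -0.08062138 -0.0100573 ] 0.184461510411411
4.9 [ 0.49273453 -0.24434085  0.22340609] [[0.0011, 1.0, 0.0026], [1.0, -0.0011, -0.0016], [-0.0016, 0.0026, -1.0]] [ 0.96686728 -0.90408108 -1.43190255] [-0.01229472 -0.03642294 -0.02965557] 0.1770643235532321
4.95 [ 0.49209669 -0.24393469  0.22232885] [[0.0035, 1.0, 0.0008], [1.0, -0.0035, -0.0004], [-0.0004, 0.0008, -1.0]] [-0.18339969 -0.56827432 -1.65647572] [ 0.00068456 -0.07423222 -0.01140943] 0.17785491059855485
```

View pics/w4.png

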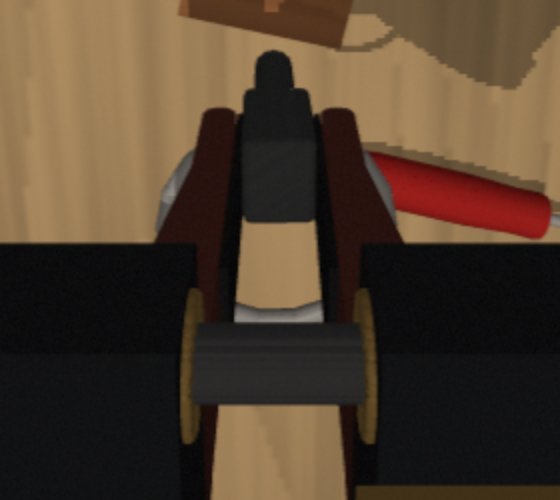

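The pin is held, its head squared between the pads (crop centre 280) and its tip at about (274,70). Moving it to just short of the hole, for a close wrist view.

>>> send_rows:
  series:
    - {"x":0,"y":0.008,"z":-0.02,"wx":0,"wy":0,"wz":0,"gripper":1}
    - {"x":0.03,"y":0.008,"z":-0.02,"wx":0,"wy":0,"wz":0,"gripper":1}
    - {"x":0.04,"y":0.008,"z":0,"wx":0,"wy":0,"wz":0,"gripper":1}
    - {"x":0.04,"y":0.008,"z":0,"wx":0,"wy":0,"wz":0,"gripper":1}
    - {"x":0.04,"y":0.008,"z":0,"wx":0,"wy":0,"wz":0,"gripper":1}

```text
time_s: 5.45
ee_pos: [0.5319, -0.0925, 0.261]
ee_rot: [[0.005, 1.0, -0.002], [1.0, -0.005, 0.001], [0.001, -0.002, -1.0]]
force: [0.0, -0.0, -1.5]
width: 0.18
finger_force: 39.7
```

>>> send_rows:
  series:
    - {"x":0.04,"y":0,"z":0,"wx":0,"wy":0,"wz":0,"gripper":1}
    - {"x":0.03,"y":0,"z":0,"wx":0,"wy":0,"wz":0,"gripper":1}
    - {"x":0.017,"y":0,"z":0,"wx":0,"wy":0,"wz":0,"gripper":1}
    - {"x":0,"y":0,"z":0,"wx":0,"wy":0,"wz":0,"gripper":1}
    - {"x":0,"y":0,"z":0,"wx":0,"wy":0,"wz":0,"gripper":1}

```text
time_s: 5.95
ee_pos: [0.5321, -0.007, 0.261]
ee_rot: [[0.002, 1.0, -0.001], [1.0, -0.002, -0.0], [-0.0, -0.001, -1.0]]
force: [0.5, -0.5, -1.8]
width: 0.181
finger_force: 39.7
```

Run:
```python
from h import *
s=get_state();print(s['time_s'],s['ee_pos'],np.round(s['ee_rot'],4).tolist(),s['force'],s['torque'],s['width'])
im=camera("wrist");cv2.imwrite("pics/w5f.png",im)
cv2.imwrite("pics/w5.png",cv2.resize(im[110:360,190:450],None,fx=2.4,fy=2.4,interpolation=cv2.INTER_CUBIC))
```

```text
5.95 [ 0.53208666 -0.00703932  0.26102488] [[0.0021, 1.0, -0.0015], [1.0, -0.0021, -0.0002], [-0.0002, -0.0015, -1.0]] [ 0.49181599 -0.46737381 -1.80524884] [-0.04847978 -0.09329322  0.01003023] 0.1811466994563477
```

View pics/w5.png

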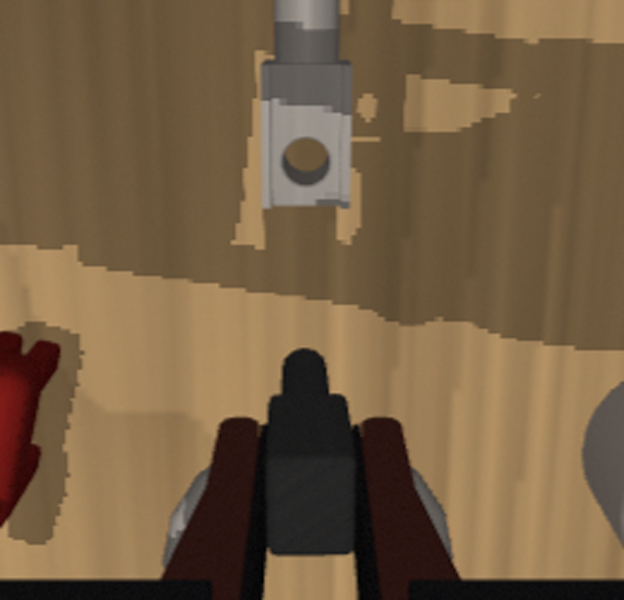

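The hole's centre is at crop (306,161), so px (317.5,177.1). The shank's end rim is at crop (304.5,348), so px (316.9,255).

Run:
```python
from h import *
s=get_state();p=s['ee_pos']
print('hole-TCP',ray('wrist',317.5,177.1,.142,s)-p,'tip front rim - TCP',ray('wrist',316.9,255,p[2]-.0734,s)-p)
print('bar ends',ray('wrist',317.5,110+62/2.4,.142,s)-p,ray('wrist',317.5,110+206/2.4,.142,s)-p)
```

```text
hole-TCP [ 7.57249652e-05  4.25501930e-02 -1.19171630e-01] tip front rim - TCP [-0.00027272  0.0049373  -0.0734    ]
bar ends [ 0.00018046  0.06880276 -0.11917163] [ 2.59375508e-05  3.00706989e-02 -1.19171630e-01]
```

>>> send_rows:
  series:
    - {"x":0.02,"y":0,"z":0,"wx":0,"wy":0,"wz":0,"gripper":1}
    - {"x":0.018,"y":0,"z":0,"wx":0,"wy":0,"wz":0,"gripper":1}
    - {"x":0.005,"y":0.0003,"z":0.01,"wx":0,"wy":0,"wz":0,"gripper":1}
    - {"x":0,"y":0,"z":0.015,"wx":0,"wy":0,"wz":0,"gripper":1}
    - {"x":0,"y":0,"z":0.013,"wx":0,"wy":0,"wz":0,"gripper":1}

```text
time_s: 6.5
ee_pos: [0.5327, 0.035, 0.2223]
ee_rot: [[0.003, 1.0, -0.001], [1.0, -0.003, -0.0], [-0.0, -0.001, -1.0]]
force: [0.5, -0.4, -1.4]
width: 0.177
finger_force: 39.7
```

>>> send_rows:
  series:
    - {"x":0,"y":0,"z":0,"wx":0,"wy":0,"wz":0,"gripper":1}
    - {"x":0,"y":0,"z":0,"wx":0,"wy":0,"wz":0,"gripper":1}
    - {"x":0,"y":0,"z":0.002,"wx":0,"wy":0,"wz":0,"gripper":1}
    - {"x":0,"y":0,"z":0.002,"wx":0,"wy":0,"wz":0,"gripper":1}
    - {"x":0,"y":0,"z":0.001,"wx":0,"wy":0,"wz":0,"gripper":1}

```text
time_s: 7.0
ee_pos: [0.5331, 0.0359, 0.2189]
ee_rot: [[0.002, 1.0, 0.001], [1.0, -0.002, 0.0], [0.0, 0.001, -1.0]]
force: [0.3, 0.4, -1.4]
width: 0.179
finger_force: 39.7
```

>>> send_rows:
  series:
    - {"x":0,"y":0,"z":0.0005,"wx":0,"wy":0,"wz":0,"gripper":1}
    - {"x":0,"y":0,"z":0.0005,"wx":0,"wy":0,"wz":0,"gripper":1}
    - {"x":0,"y":0,"z":0.0005,"wx":0,"wy":0,"wz":0,"gripper":1}
    - {"x":0,"y":0,"z":0.0005,"wx":0,"wy":0,"wz":0,"gripper":1}
    - {"x":0,"y":0,"z":0,"wx":0,"wy":0,"wz":0,"gripper":1}

```text
time_s: 7.5
ee_pos: [0.5329, 0.036, 0.2166]
ee_rot: [[0.002, 1.0, -0.0], [1.0, -0.002, 0.0], [0.0, -0.0, -1.0]]
force: [-0.2, -0.5, -1.9]
width: 0.173
finger_force: 39.7
```

>>> send_rows:
  series:
    - {"x":0,"y":0,"z":0.0006,"wx":0,"wy":0,"wz":0,"gripper":1}
    - {"x":0,"y":0,"z":0.0006,"wx":0,"wy":0,"wz":0,"gripper":1}
    - {"x":0,"y":0,"z":0.0006,"wx":0,"wy":0,"wz":0,"gripper":1}
    - {"x":0,"y":0,"z":0,"wx":0,"wy":0,"wz":0,"gripper":1}
    - {"x":0,"y":0,"z":0,"wx":0,"wy":0,"wz":0,"gripper":1}

```text
time_s: 8.0
ee_pos: [0.5329, 0.036, 0.2148]
ee_rot: [[0.002, 1.0, -0.0], [1.0, -0.002, 0.0], [0.0, -0.0, -1.0]]
force: [0.7, 0.2, -2.6]
width: 0.178
finger_force: 39.7
```

>>> send_rows:
  series:
    - {"x":0,"y":0,"z":0.0006,"wx":0,"wy":0,"wz":0,"gripper":1}
    - {"x":0,"y":0,"z":0.0006,"wx":0,"wy":0,"wz":0,"gripper":1}
    - {"x":0,"y":0,"z":0,"wx":0,"wy":0,"wz":0,"gripper":1}
    - {"x":0,"y":0,"z":0,"wx":0,"wy":0,"wz":0,"gripper":1}
    - {"x":0,"y":0,"z":0,"wx":0,"wy":0,"wz":0,"gripper":1}

```text
time_s: 8.5
ee_pos: [0.5329, 0.036, 0.2137]
ee_rot: [[0.002, 1.0, -0.0], [1.0, -0.002, 0.0], [0.0, -0.0, -1.0]]
force: [0.5, 0.1, -2.2]
width: 0.172
finger_force: 39.7
```

>>> send_rows:
  series:
    - {"x":0,"y":0,"z":0.0005,"wx":0,"wy":0,"wz":0,"gripper":1}
    - {"x":0,"y":0,"z":0,"wx":0,"wy":0,"wz":0,"gripper":1}
    - {"x":0,"y":0,"z":0,"wx":0,"wy":0,"wz":0,"gripper":1}
    - {"x":0,"y":0,"z":0,"wx":0,"wy":0,"wz":0,"gripper":1}
    - {"x":0,"y":0,"z":0,"wx":0,"wy":0,"wz":0,"gripper":1}

```text
time_s: 9.0
ee_pos: [0.5329, 0.036, 0.2132]
ee_rot: [[0.002, 1.0, 0.0], [1.0, -0.002, 0.0], [0.0, 0.0, -1.0]]
force: [0.2, 0.8, -2.6]
width: 0.179
finger_force: 39.7
```

>>> send_rows:
  series:
    - {"x":0,"y":0,"z":0.0005,"wx":0,"wy":0,"wz":0,"gripper":1}
    - {"x":0,"y":0,"z":0.0005,"wx":0,"wy":0,"wz":0,"gripper":1}
    - {"x":0,"y":0,"z":0,"wx":0,"wy":0,"wz":0,"gripper":1}
    - {"x":0,"y":0,"z":0,"wx":0,"wy":0,"wz":0,"gripper":1}
    - {"x":0,"y":0,"z":0,"wx":0,"wy":0,"wz":0,"gripper":1}

```text
time_s: 9.5
ee_pos: [0.5329, 0.036, 0.2122]
ee_rot: [[0.002, 1.0, 0.0], [1.0, -0.002, 0.0], [0.0, 0.0, -1.0]]
force: [0.4, -0.2, -1.8]
width: 0.178
finger_force: 39.7
```

>>> send_rows:
  series:
    - {"x":0,"y":0,"z":0.0005,"wx":0,"wy":0,"wz":0,"gripper":1}
    - {"x":0,"y":0,"z":0.0005,"wx":0,"wy":0,"wz":0,"gripper":1}
    - {"x":0,"y":0,"z":0,"wx":0,"wy":0,"wz":0,"gripper":1}
    - {"x":0,"y":0,"z":0,"wx":0,"wy":0,"wz":0,"gripper":1}
    - {"x":0,"y":0,"z":0,"wx":0,"wy":0,"wz":0,"gripper":1}

```text
time_s: 10.0
ee_pos: [0.5329, 0.036, 0.2112]
ee_rot: [[0.002, 1.0, -0.0], [1.0, -0.002, 0.0], [0.0, -0.0, -1.0]]
force: [0.5, -0.1, -1.4]
width: 0.181
finger_force: 39.7
```

At 4 mm below the expected contact height there is still no resistance, so the pin seems to be in the hole. Continuing gently.

>>> send_rows:
  series:
    - {"x":0,"y":0,"z":0.0007,"wx":0,"wy":0,"wz":0,"gripper":1}
    - {"x":0,"y":0,"z":0.0007,"wx":0,"wy":0,"wz":0,"gripper":1}
    - {"x":0,"y":0,"z":0.0006,"wx":0,"wy":0,"wz":0,"gripper":1}
    - {"x":0,"y":0,"z":0,"wx":0,"wy":0,"wz":0,"gripper":1}
    - {"x":0,"y":0,"z":0,"wx":0,"wy":0,"wz":0,"gripper":1}

```text
time_s: 10.5
ee_pos: [0.5329, 0.036, 0.2091]
ee_rot: [[0.002, 1.0, -0.0], [1.0, -0.002, 0.0], [0.0, -0.0, -1.0]]
force: [0.1, 0.6, -0.9]
width: 0.18
finger_force: 39.7
```

>>> send_rows:
  series:
    - {"x":0,"y":0,"z":0.001,"wx":0,"wy":0,"wz":0,"gripper":1}
    - {"x":0,"y":0,"z":0.001,"wx":0,"wy":0,"wz":0,"gripper":1}
    - {"x":0,"y":0,"z":0.001,"wx":0,"wy":0,"wz":0,"gripper":1}
    - {"x":0,"y":0,"z":0.001,"wx":0,"wy":0,"wz":0,"gripper":1}
    - {"x":0,"y":0,"z":0,"wx":0,"wy":0,"wz":0,"gripper":1}

```text
time_s: 11.0
ee_pos: [0.5328, 0.036, 0.205]
ee_rot: [[0.002, 1.0, -0.0], [1.0, -0.002, 0.0], [0.0, -0.0, -1.0]]
force: [0.0, -0.4, -2.6]
width: 0.179
finger_force: 39.7
```

Run:
```python
from h import *
s=get_state();print(s['time_s'],s['ee_pos'],s['force'],s['torque'],s['width'])
f=lambda im,x,y,w,h,k:cv2.resize(im[y:y+h,x:x+w],None,fx=k,fy=k,interpolation=cv2.INTER_CUBIC)
a=camera("scene");w=camera("wrist")
cv2.imwrite("pics/p6.png",np.hstack([f(a,320,210,100,125,4),f(w,190,150,100+100,250,2)]))
```

```text
11.0 [0.53277672 0.03597639 0.20496678] [ 0.04767207 -0.38678047 -2.59976146] [-0.01525144 -0.10820501  0.00861504] 0.17889041983575546
```

View pics/p6.png

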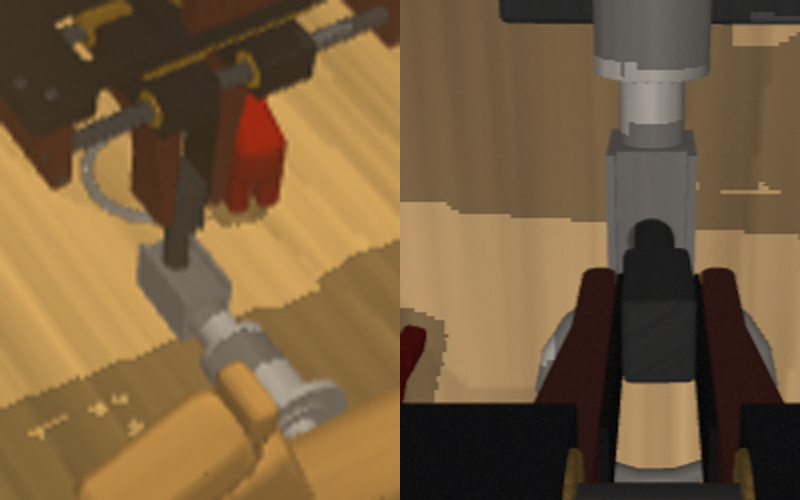

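The scene view shows the shank already down inside the bar's hole, at about (175,262), and the ring open. Continuing down.

>>> send_rows:
  series:
    - {"x":0,"y":0,"z":0.0015,"wx":0,"wy":0,"wz":0,"gripper":1}
    - {"x":0,"y":0,"z":0.0015,"wx":0,"wy":0,"wz":0,"gripper":1}
    - {"x":0,"y":0,"z":0.0015,"wx":0,"wy":0,"wz":0,"gripper":1}
    - {"x":0,"y":0,"z":0.0015,"wx":0,"wy":0,"wz":0,"gripper":1}
    - {"x":0,"y":0,"z":0,"wx":0,"wy":0,"wz":0,"gripper":1}

```text
time_s: 11.6
ee_pos: [0.5327, 0.036, 0.1989]
ee_rot: [[0.002, 1.0, -0.001], [1.0, -0.002, 0.0], [0.0, -0.001, -1.0]]
force: [-0.6, 0.4, -1.4]
width: 0.181
finger_force: 39.7
```

>>> send_rows:
  series:
    - {"x":0,"y":0,"z":0.0015,"wx":0,"wy":0,"wz":0,"gripper":1}
    - {"x":0,"y":0,"z":0.0015,"wx":0,"wy":0,"wz":0,"gripper":1}
    - {"x":0,"y":0,"z":0.0015,"wx":0,"wy":0,"wz":0,"gripper":1}
    - {"x":0,"y":0,"z":0.0015,"wx":0,"wy":0,"wz":0,"gripper":1}
    - {"x":0,"y":0,"z":0,"wx":0,"wy":0,"wz":0,"gripper":1}

```text
time_s: 12.1
ee_pos: [0.5327, 0.036, 0.1929]
ee_rot: [[0.002, 1.0, -0.001], [1.0, -0.002, 0.0], [0.0, -0.001, -1.0]]
force: [-0.5, 0.1, -2.2]
width: 0.179
finger_force: 39.7
```

>>> send_rows:
  series:
    - {"x":0,"y":0,"z":0.0015,"wx":0,"wy":0,"wz":0,"gripper":1}
    - {"x":0,"y":0,"z":0.0015,"wx":0,"wy":0,"wz":0,"gripper":1}
    - {"x":0,"y":0,"z":0.0015,"wx":0,"wy":0,"wz":0,"gripper":1}
    - {"x":0,"y":0,"z":0,"wx":0,"wy":0,"wz":0,"gripper":1}
    - {"x":0,"y":0,"z":0,"wx":0,"wy":0,"wz":0,"gripper":1}

```text
time_s: 12.6
ee_pos: [0.5329, 0.036, 0.1886]
ee_rot: [[0.002, 1.0, -0.0], [1.0, -0.002, 0.0], [0.0, -0.0, -1.0]]
force: [0.2, 0.2, -0.8]
width: 0.175
finger_force: 39.7
```

>>> send_rows:
  series:
    - {"x":0,"y":0,"z":0.0015,"wx":0,"wy":0,"wz":0,"gripper":1}
    - {"x":0,"y":0,"z":0.0015,"wx":0,"wy":0,"wz":0,"gripper":1}
    - {"x":0,"y":0,"z":0.001,"wx":0,"wy":0,"wz":0,"gripper":1}
    - {"x":0,"y":0,"z":0,"wx":0,"wy":0,"wz":0,"gripper":1}
    - {"x":0,"y":0,"z":0,"wx":0,"wy":0,"wz":0,"gripper":1}

```text
time_s: 13.1
ee_pos: [0.5329, 0.036, 0.1846]
ee_rot: [[0.002, 1.0, -0.0], [1.0, -0.002, 0.0], [0.0, -0.0, -1.0]]
force: [-1.0, -0.9, -1.7]
width: 0.181
finger_force: 39.7
```

>>> send_rows:
  series:
    - {"x":0,"y":0,"z":0.0005,"wx":0,"wy":0,"wz":0,"gripper":1}
    - {"x":0,"y":0,"z":0.0005,"wx":0,"wy":0,"wz":0,"gripper":1}
    - {"x":0,"y":0,"z":0.0005,"wx":0,"wy":0,"wz":0,"gripper":1}
    - {"x":0,"y":0,"z":0,"wx":0,"wy":0,"wz":0,"gripper":1}
    - {"x":0,"y":0,"z":0,"wx":0,"wy":0,"wz":0,"gripper":1}

```text
time_s: 13.6
ee_pos: [0.5329, 0.036, 0.1831]
ee_rot: [[0.002, 1.0, -0.0], [1.0, -0.002, 0.0], [0.0, -0.0, -1.0]]
force: [0.3, -0.4, -2.5]
width: 0.18
finger_force: 39.7
```

>>> send_rows:
  series:
    - {"x":0,"y":0,"z":0.0005,"wx":0,"wy":0,"wz":0,"gripper":1}
    - {"x":0,"y":0,"z":0.0005,"wx":0,"wy":0,"wz":0,"gripper":1}
    - {"x":0,"y":0,"z":0.0005,"wx":0,"wy":0,"wz":0,"gripper":1}
    - {"x":0,"y":0,"z":0,"wx":0,"wy":0,"wz":0,"gripper":1}
    - {"x":0,"y":0,"z":0,"wx":0,"wy":0,"wz":0,"gripper":1}

```text
time_s: 14.1
ee_pos: [0.5329, 0.036, 0.1816]
ee_rot: [[0.002, 1.0, -0.0], [1.0, -0.002, 0.0], [0.0, -0.0, -1.0]]
force: [-0.8, 1.1, -2.7]
width: 0.177
finger_force: 39.7
```

>>> send_rows:
  series:
    - {"x":0,"y":0,"z":0.0005,"wx":0,"wy":0,"wz":0,"gripper":1}
    - {"x":0,"y":0,"z":0.0005,"wx":0,"wy":0,"wz":0,"gripper":1}
    - {"x":0,"y":0,"z":0,"wx":0,"wy":0,"wz":0,"gripper":1}
    - {"x":0,"y":0,"z":0,"wx":0,"wy":0,"wz":0,"gripper":1}
    - {"x":0,"y":0,"z":0,"wx":0,"wy":0,"wz":0,"gripper":1}

```text
time_s: 14.6
ee_pos: [0.5328, 0.036, 0.1806]
ee_rot: [[0.002, 1.0, -0.0], [1.0, -0.002, 0.0], [0.0, -0.0, -1.0]]
force: [-0.5, 0.4, -1.1]
width: 0.175
finger_force: 39.7
```

>>> send_rows:
  series:
    - {"x":0,"y":0,"z":0.0005,"wx":0,"wy":0,"wz":0,"gripper":1}
    - {"x":0,"y":0,"z":0.0005,"wx":0,"wy":0,"wz":0,"gripper":1}
    - {"x":0,"y":0,"z":0,"wx":0,"wy":0,"wz":0,"gripper":1}
    - {"x":0,"y":0,"z":0,"wx":0,"wy":0,"wz":0,"gripper":1}
    - {"x":0,"y":0,"z":0,"wx":0,"wy":0,"wz":0,"gripper":1}

```text
time_s: 15.1
ee_pos: [0.5328, 0.036, 0.1796]
ee_rot: [[0.002, 1.0, -0.0], [1.0, -0.002, 0.0], [0.0, -0.0, -1.0]]
force: [-1.6, -0.3, -1.5]
width: 0.183
finger_force: 39.7
```

>>> send_rows:
  series:
    - {"x":0,"y":0,"z":0.0005,"wx":0,"wy":0,"wz":0,"gripper":1}
    - {"x":0,"y":0,"z":0.0005,"wx":0,"wy":0,"wz":0,"gripper":1}
    - {"x":0,"y":0,"z":0,"wx":0,"wy":0,"wz":0,"gripper":1}
    - {"x":0,"y":0,"z":0,"wx":0,"wy":0,"wz":0,"gripper":1}
    - {"x":0,"y":0,"z":0,"wx":0,"wy":0,"wz":0,"gripper":1}

```text
time_s: 15.6
ee_pos: [0.5328, 0.036, 0.1787]
ee_rot: [[0.002, 1.0, -0.0], [1.0, -0.002, 0.0], [0.0, -0.0, -1.0]]
force: [-1.4, -0.4, 1.3]
width: 0.183
finger_force: 39.7
```

>>> send_rows:
  series:
    - {"x":0,"y":0,"z":0.0005,"wx":0,"wy":0,"wz":0,"gripper":1}
    - {"x":0,"y":0,"z":0,"wx":0,"wy":0,"wz":0,"gripper":1}
    - {"x":0,"y":0,"z":0,"wx":0,"wy":0,"wz":0,"gripper":1}
    - {"x":0,"y":0,"z":0,"wx":0,"wy":0,"wz":0,"gripper":1}
    - {"x":0,"y":0,"z":0,"wx":0,"wy":0,"wz":0,"gripper":1}

```text
time_s: 16.1
ee_pos: [0.5329, 0.036, 0.1787]
ee_rot: [[0.002, 1.0, 0.0], [1.0, -0.002, 0.0], [0.0, 0.0, -1.0]]
force: [-3.9, 0.4, 5.3]
width: 0.179
finger_force: 39.8
```

>>> send_rows:
  series:
    - {"x":0,"y":0,"z":0.0005,"wx":0,"wy":0,"wz":0,"gripper":1}
    - {"x":0,"y":0,"z":0,"wx":0,"wy":0,"wz":0,"gripper":1}
    - {"x":0,"y":0,"z":0,"wx":0,"wy":0,"wz":0,"gripper":1}
    - {"x":0,"y":0,"z":0,"wx":0,"wy":0,"wz":0,"gripper":1}
    - {"x":0,"y":0,"z":0,"wx":0,"wy":0,"wz":0,"gripper":1}

```text
time_s: 16.6
ee_pos: [0.5329, 0.036, 0.1786]
ee_rot: [[0.002, 1.0, 0.0], [1.0, -0.002, 0.0], [0.0, 0.0, -1.0]]
force: [-4.9, -0.5, 9.3]
width: 0.182
finger_force: 39.8
```

Firm seat at z = 0.1787, where I predicted home. Letting go, then waiting over 0.2 s for the first check.

>>> send_rows:
  series:
    - {"x":0,"y":0,"z":0,"wx":0,"wy":0,"wz":0,"gripper":0.6}
    - {"x":0,"y":0,"z":0,"wx":0,"wy":0,"wz":0,"gripper":0.6}
    - {"x":0,"y":0,"z":0,"wx":0,"wy":0,"wz":0,"gripper":0.6}
    - {"x":0,"y":0,"z":0,"wx":0,"wy":0,"wz":0,"gripper":0.6}
    - {"x":0,"y":0,"z":-0.005,"wx":0,"wy":0,"wz":0,"gripper":0.6}

```text
time_s: 17.1
ee_pos: [0.5325, 0.036, 0.1822]
ee_rot: [[0.002, 1.0, -0.001], [1.0, -0.002, 0.0], [0.0, -0.001, -1.0]]
force: [-0.3, 0.8, -0.2]
width: 0.397
finger_force: 0.0
```

>>> send_rows:
  series:
    - {"x":0,"y":0,"z":-0.015,"wx":0,"wy":0,"wz":0,"gripper":0.6}
    - {"x":0,"y":0,"z":-0.02,"wx":0,"wy":0,"wz":0,"gripper":0.6}
    - {"x":0,"y":0,"z":-0.02,"wx":0,"wy":0,"wz":0,"gripper":0.6}
    - {"x":0,"y":0,"z":-0.02,"wx":0,"wy":0,"wz":0,"gripper":0.6}
    - {"x":0,"y":0,"z":0,"wx":0,"wy":0,"wz":0,"gripper":1}

```text
time_s: 17.6
ee_pos: [0.5349, 0.0359, 0.2605]
ee_rot: [[0.002, 1.0, 0.006], [1.0, -0.002, -0.0], [-0.0, 0.006, -1.0]]
force: [0.6, 0.0, -0.9]
width: 0.346
finger_force: 0.0
```

>>> send_rows:
  series:
    - {"x":-0.02,"y":0,"z":0,"wx":0,"wy":0,"wz":0,"gripper":1}
    - {"x":-0.028,"y":0,"z":0,"wx":0,"wy":0,"wz":0,"gripper":1}
    - {"x":0,"y":0,"z":0,"wx":0,"wy":0,"wz":0,"gripper":1}
    - {"x":0,"y":0,"z":0,"wx":0,"wy":0,"wz":0,"gripper":1}
    - {"x":0,"y":0,"z":0,"wx":0,"wy":0,"wz":0,"gripper":1}

```text
time_s: 18.1
ee_pos: [0.5325, -0.0114, 0.2571]
ee_rot: [[0.002, 1.0, -0.001], [1.0, -0.002, 0.001], [0.001, -0.001, -1.0]]
force: [0.6, 0.5, 0.1]
width: 0.005
finger_force: 0.0
```

Run:
```python
from h import *
s=get_state();print(s['time_s'],s['ee_pos'],s['force'],s['torque'],s['width'])
f=lambda im,x,y,w,h,k:cv2.resize(im[y:y+h,x:x+w],None,fx=k,fy=k,interpolation=cv2.INTER_CUBIC)
a=camera("scene");w=camera("wrist")
cv2.imwrite("pics/p7.png",np.hstack([f(a,320,210,100,125,4),f(w,190,150,200,250,2)]))
```

```text
18.1 [ 0.53246904 -0.01140554  0.25708651] [0.58283095 0.49085662 0.13364201] [-0.00021505 -0.07286792  0.00193347] 0.005124511387571919
```

View pics/p7.png

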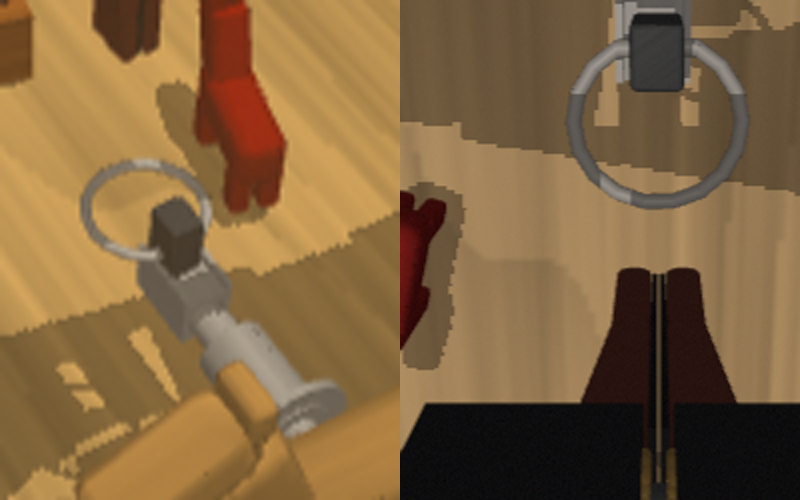

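The pin is home and upright with its ring open: ring centre at about (657,120) in the wrist half, in line with the head. Now the closed fingertips press the ring's far side down, drifting slightly toward the spindle.

>>> send_rows:
  series:
    - {"x":0.002,"y":0,"z":0.02,"wx":0,"wy":0,"wz":0,"gripper":1}
    - {"x":0,"y":0,"z":0.02,"wx":0,"wy":0,"wz":0,"gripper":1}
    - {"x":0,"y":0,"z":0.02,"wx":0,"wy":0,"wz":0,"gripper":1}
    - {"x":0,"y":0,"z":0.017,"wx":0,"wy":0,"wz":0,"gripper":1}
    - {"x":0,"y":0,"z":0,"wx":0,"wy":0,"wz":0,"gripper":1}

```text
time_s: 18.7
ee_pos: [0.531, -0.0091, 0.1785]
ee_rot: [[0.001, 1.0, -0.005], [1.0, -0.001, 0.001], [0.001, -0.005, -1.0]]
force: [-0.2, 0.8, -0.6]
width: 0.002
finger_force: 0.0
```

>>> send_rows:
  series:
    - {"x":0,"y":0,"z":0.002,"wx":0,"wy":0,"wz":0,"gripper":1}
    - {"x":0,"y":0,"z":0.002,"wx":0,"wy":0,"wz":0,"gripper":1}
    - {"x":0,"y":0,"z":0.002,"wx":0,"wy":0,"wz":0,"gripper":1}
    - {"x":0,"y":0,"z":0.002,"wx":0,"wy":0,"wz":0,"gripper":1}
    - {"x":0,"y":0,"z":0,"wx":0,"wy":0,"wz":0,"gripper":1}

```text
time_s: 19.2
ee_pos: [0.5333, -0.0103, 0.1731]
ee_rot: [[0.002, 1.0, 0.001], [1.0, -0.002, -0.0], [-0.0, 0.001, -1.0]]
force: [0.1, -1.6, 2.7]
width: 0.006
finger_force: 1.0
```

>>> send_rows:
  series:
    - {"x":0,"y":0,"z":0.002,"wx":0,"wy":0,"wz":0,"gripper":1}
    - {"x":0,"y":0,"z":0.002,"wx":0,"wy":0,"wz":0,"gripper":1}
    - {"x":0,"y":0,"z":0.002,"wx":0,"wy":0,"wz":0,"gripper":1}
    - {"x":0,"y":0,"z":0.002,"wx":0,"wy":0,"wz":0,"gripper":1}
    - {"x":0,"y":0,"z":0,"wx":0,"wy":0,"wz":0,"gripper":1}

```text
time_s: 19.7
ee_pos: [0.5328, -0.0098, 0.1644]
ee_rot: [[0.002, 1.0, -0.0], [1.0, -0.002, 0.0], [0.0, -0.0, -1.0]]
force: [1.4, 0.1, 3.9]
width: 0.011
finger_force: 1.7
```

Contact came where expected, with about 3–4 N as the ring moves. Continuing.

>>> send_rows:
  series:
    - {"x":0.0005,"y":0,"z":0.0025,"wx":0,"wy":0,"wz":0,"gripper":1}
    - {"x":0.0005,"y":0,"z":0.0025,"wx":0,"wy":0,"wz":0,"gripper":1}
    - {"x":0.0005,"y":0,"z":0.0025,"wx":0,"wy":0,"wz":0,"gripper":1}
    - {"x":0.0005,"y":0,"z":0.0025,"wx":0,"wy":0,"wz":0,"gripper":1}
    - {"x":0,"y":0,"z":0,"wx":0,"wy":0,"wz":0,"gripper":1}

```text
time_s: 20.2
ee_pos: [0.5326, -0.0078, 0.1544]
ee_rot: [[0.002, 1.0, -0.001], [1.0, -0.002, 0.0], [0.0, -0.001, -1.0]]
force: [0.8, 0.8, 4.8]
width: 0.005
finger_force: 2.4
```

>>> send_rows:
  series:
    - {"x":0.001,"y":0,"z":0.0025,"wx":0,"wy":0,"wz":0,"gripper":1}
    - {"x":0.001,"y":0,"z":0.0025,"wx":0,"wy":0,"wz":0,"gripper":1}
    - {"x":0.001,"y":0,"z":0.0025,"wx":0,"wy":0,"wz":0,"gripper":1}
    - {"x":0.001,"y":0,"z":0.0025,"wx":0,"wy":0,"wz":0,"gripper":1}
    - {"x":0,"y":0,"z":0,"wx":0,"wy":0,"wz":0,"gripper":1}

```text
time_s: 20.7
ee_pos: [0.5327, -0.0031, 0.1447]
ee_rot: [[0.002, 1.0, -0.0], [1.0, -0.002, 0.002], [0.002, -0.0, -1.0]]
force: [0.2, 4.1, 6.7]
width: 0.006
finger_force: 3.4
```

>>> send_rows:
  series:
    - {"x":0.001,"y":0,"z":0.0025,"wx":0,"wy":0,"wz":0,"gripper":1}
    - {"x":0.001,"y":0,"z":0.0025,"wx":0,"wy":0,"wz":0,"gripper":1}
    - {"x":0,"y":0,"z":0.0025,"wx":0,"wy":0,"wz":0,"gripper":1}
    - {"x":0,"y":0,"z":0.0025,"wx":0,"wy":0,"wz":0,"gripper":1}
    - {"x":0,"y":0,"z":0,"wx":0,"wy":0,"wz":0,"gripper":1}

```text
time_s: 21.2
ee_pos: [0.5319, -0.0022, 0.1338]
ee_rot: [[0.002, 1.0, -0.002], [1.0, -0.002, -0.0], [-0.0, -0.002, -1.0]]
force: [0.2, 0.2, 1.2]
width: 0.005
finger_force: 0.0
```

The force dropped away, so the ring has snapped over. Retreating and checking by projection.

>>> send_rows:
  series:
    - {"x":-0.005,"y":0,"z":0,"wx":0,"wy":0,"wz":0,"gripper":1}
    - {"x":-0.005,"y":0,"z":-0.02,"wx":0,"wy":0,"wz":0,"gripper":1}
    - {"x":-0.005,"y":0,"z":-0.04,"wx":0,"wy":0,"wz":0,"gripper":1}
    - {"x":-0.01,"y":0,"z":-0.04,"wx":0,"wy":0,"wz":0,"gripper":1}
    - {"x":-0.02,"y":0,"z":-0.025,"wx":0,"wy":0,"wz":0,"gripper":1}

```text
time_s: 21.7
ee_pos: [0.5334, -0.0474, 0.2623]
ee_rot: [[0.001, 1.0, 0.002], [1.0, -0.001, -0.0], [-0.0, 0.002, -1.0]]
force: [2.2, -0.8, 0.7]
width: 0.004
finger_force: 0.0
```

>>> send_rows:
  series:
    - {"x":-0.02,"y":0,"z":0,"wx":0,"wy":0,"wz":0,"gripper":1}
    - {"x":-0.02,"y":0,"z":0,"wx":0,"wy":0,"wz":0,"gripper":1}
    - {"x":0,"y":0,"z":0,"wx":0,"wy":0,"wz":0,"gripper":1}
    - {"x":0,"y":0,"z":0,"wx":0,"wy":0,"wz":0,"gripper":1}
    - {"x":0,"y":0,"z":0,"wx":0,"wy":0,"wz":0,"gripper":1}

```text
time_s: 22.2
ee_pos: [0.5323, -0.0865, 0.2593]
ee_rot: [[0.002, 1.0, -0.001], [1.0, -0.002, 0.001], [0.001, -0.001, -1.0]]
force: [0.9, -0.1, 0.7]
width: 0.004
finger_force: 0.0
```

Run:
```python
from h import *
s=get_state();print(s['time_s'],s['ee_pos'],s['force'])
a=camera("scene");cv2.imwrite("pics/s8.png",a);cv2.imwrite("pics/w8.png",camera("wrist"))
old=cv2.resize(cv2.imread("pics/p7.png")[:,:400],(100,125),interpolation=cv2.INTER_AREA)
sat=lambda p:int(max(p)-0)-int(min(p))
b=a[210:335,320:420]
t=np.radians(np.arange(100,261,20))   # outer part of ring, centre 24 mm from hinge
bias=proj('scene',np.array([.532,.0401,.142]))-proj('scene',np.array([.5329,.036,.142]))
for nm,th in(('open',0),('shut',1.55)):
    for img,l in((old,'old'),(b,'new')):
        o=[]
        for q in t:
            d=24-27*np.cos(q)*1; d/=1000; x=.027*np.sin(q)
            u,v=proj('scene',np.array([.5329+x,.036-d*np.cos(th),.151-d*np.sin(th)]))+bias-[320,210]
            u,v=int(round(u)),int(round(v))
            w=img[max(v-1,0):v+2,max(u-1,0):u+2].reshape(-1,3)
            o.append(min(sat(p) for p in w))
        print(nm,l,o)
```

```text
22.2 [ 0.53227948 -0.08653649  0.25925711] [ 0.86985755 -0.09298765  0.69488937]
open old [25, 24, 27, 26, 27, 28, 28, 27, 26]
open new [76, 105, 97, 93, 97, 100, 102, 99, 73]
shut old [75, 74, 74, 74, 24, 24, 24, 25, 58]
shut new [25, 24, 24, 25, 23, 25, 27, 25, 24]
```

Clear result: the open ring's place now shows bare wood, and the shut place shows grey wire all round. One quick numeric check that the head hasn't shifted and how far the ring has shut.

Run:
```python
from h import *
a=cv2.imread("pics/s8.png");b=a[210:335,320:420]
old=cv2.resize(cv2.imread("pics/p7.png")[:,:400],(100,125),interpolation=cv2.INTER_AREA)
for im in(old,b):
    m=(im.max(2)<75)[46:72,34:54]; ys,xs=np.nonzero(m);print(m.sum(),xs.mean()+34,ys.mean()+46)
bias=proj('scene',np.array([.532,.0401,.142]))-proj('scene',np.array([.5329,.036,.142]))
g=(b.max(2).astype(int)-b.min(2))
for th in(1.2,1.3,1.4,1.5,1.55,1.65):
    v=[]
    for q in np.radians([110,120,130,140,220,230,240,250]):
        d=.024-.027*np.cos(q);x=.027*np.sin(q)
        p=proj('scene',np.array([.5329+x,.036-d*np.cos(th),.151-d*np.sin(th)]))+bias-[320,210]
        v.append(cv2.getRectSubPix(g.astype(np.float32),(1,1),tuple(map(float,p)))[0,0])
    print(th,np.mean(v))
```

```text
96 43.84375 61.385416666666664
107 44.22429906542056 61.345794392523366
1.2 36.22376
1.3 32.92846
1.4 30.620098
1.5 28.122803
1.55 31.24844
1.65 42.648434
```

The head hasn't moved, and the ring fits best at about 1.5 rad, against 1.55 fully shut. Handing in.

```bash
python3 -c "
from station import *
print(sign_off())"
```

```text
the job is handed in; nothing more can be done
None
```

I put the pin home in the spindle's cross hole, let it go, snapped its ring shut around the point and handed the job in at about 22 s; the ring read about 1.5 rad in the scene camera, the largest force I read was about 9 N, no verdict came back, and I viewed 11 pictures, one over the limit.

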